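# Cover the staining dishes with their own lids

### The job

Put each of the two lids lying on the bench onto the staining dish it fits, handle up, so that it sits fully home and flat on the rim. Lower the lids into place rather than dropping them, and leave the dishes, the one without a lid included, and the small things lying around them where they are.

Things in the scene. Friction and masses are not known exactly. Their poses are not given: they have to be found in the camera images.
- oblong_dish: Oblong staining dish, 150 mm (its x) by 90 mm (its y) outside. Loose, white plastic, open at the top, 50 mm high, walls 4 mm, floor about 5 mm. Origin: centre of its underside; z up.
- square_dish: Square staining dish, 116 by 116 mm outside; it has no lid here and stays open. Loose, white plastic, open at the top, 50 mm high, walls 4 mm, floor about 5 mm. Origin: centre of its underside; z up.
- round_dish: Round staining dish, 130 mm across outside at the rim, 124 mm at the foot. Loose, white plastic, open at the top, 50 mm high, walls 4 mm, floor about 5 mm. Origin: centre of its underside; z up.
- oblong_lid: White oblong lid: plate 158 (x) by 98 mm (y); plug 134 by 74 mm, lower step 128 by 68 mm, for the oblong dish's 142 by 82 mm opening. Handle: central bar 60 mm long along x, 16 mm wide in y. Loose, right way up. Plug under it 10 mm deep, plate 5 mm thick, grey handle 15 to 47 mm above the origin. Origin: centre of the plug's underside, z up; seated, 40 mm above the dish's origin. About 0.14 kg.
- round_lid: White round lid: plate 138 mm across; plug 112 mm, lower step 106 mm, for the round dish's 121 mm opening. Handle: central round knob 32 mm across. Loose, right way up. Plug under it 10 mm deep, plate 5 mm thick, grey handle 15 to 47 mm above the origin. Origin: centre of the plug's underside, z up; seated, 40 mm above the dish's origin. About 0.14 kg.
- reagent_jar: Amber jar with a black cap, 44 mm across, 44 mm high, among the dishes. Bystander, loose. Origin: centre of its underside.
- gel_comb: Flat grey gel comb with teeth, 120 by 47 mm, 6 mm thick. Bystander, loose. Origin: centre of its underside.
- clamp_block: Aluminium clamp block with a steel screw head, 75 by 30 mm, 42 mm high. Bystander, loose. Origin: centre of its underside.
- beaker: White ceramic cup, 66 mm across, 80 mm high, at the left near the robot. Bystander, loose. Origin: centre of its underside.
There are look-alikes about, which are no part of the job. Leave any red look-alike of the round_lid alone. What is shaped like the round_dish but black is not meant.

How it is judged:
At the end, for the whole second after the job is handed in: Oblong lid on oblong dish, round lid on round dish, plug inside and plate on the rim (origin 37 to 43 mm above the dish's, centres within 11 mm, parallel within 0.05 rad, lid level within 0.07 rad); all three dishes upright within 0.05 rad; lids and their dishes at rest, lids released (z of oblong_lid in the frame of oblong_dish between 0.037 and 0.043 m and horizontal distance between oblong_lid and oblong_dish below 0.011 m and angle between the z axis of oblong_lid and the z axis of oblong_dish, either way round below 0.05 rad and angle between each of oblong_lid, round_lid's own z axis and vertical below 0.07 rad and angle between each of oblong_dish, round_dish, square_dish's own z axis and vertical below 0.05 rad and linear speed of each of oblong_lid, oblong_dish, round_lid, round_dish below 0.02 m/s and contact force between the fingers and oblong_lid below 0.1 N and z of round_lid in the frame of round_dish between 0.037 and 0.043 m and horizontal distance between round_lid and round_dish below 0.011 m and angle between the z axis of round_lid and the z axis of round_dish, either way round below 0.05 rad and contact force between the fingers and round_lid below 0.1 N); the robot touches nothing.
It fails at once if the oblong lid is dropped: out of the fingers while more than 70 mm above the bench, 30 mm above its seat (height (world z) of oblong_lid above 0.07 m and contact force between the fingers and oblong_lid below 0.02 N).
It fails at once if the round lid is dropped: out of the fingers while more than 70 mm above the bench, 30 mm above its seat (height (world z) of round_lid above 0.07 m and contact force between the fingers and round_lid below 0.02 N).
It fails at once if a dish is shifted more than 40 mm (distance of any of oblong_dish, square_dish, round_dish from where it was at the start of the episode above 0.04 m).
It fails at once if a bystander is knocked away (moved more than 40 mm) (distance of any of reagent_jar, gel_comb, clamp_block, beaker from where it was at the start of the episode above 0.04 m).
It also fails if it takes over 64 s, if anything falls off the work surface, if the arm or the gripper's body presses on something with over 40 N, if the wrist force passes 120 N, or if a joint passes its speed limit or range.

### The arm

A 7-joint arm with a two-finger parallel gripper is mounted at the origin on the work surface. World frame = base frame: x ahead of the robot, y to its left, z up, the work surface at z = 0. Lengths are in m, angles in rad, forces in N, time in s.
With the tool pointing down it reaches from about 0.375 to 0.925 m from the base axis. Payload 3.1 kg.
Tool frame: the origin (TCP) lies between the finger pads; the fingertips stand 19 mm ahead of it and the grasp point (between the pads) is the TCP; z points along the fingers, y is the line along which they close (so a half turn about z gives the same grasp; the last joint's range is limited). The gripper opens to 85 mm and grips with 20 to 120 N. Pads are 22 mm wide; open, the fingers measure 114 mm over their backs; the gripper's body (76 mm by 85 mm) begins 54 mm behind the grasp point. The pads swing forward as they close: fully open they stand 13 mm farther back than shut.
Start: joints at [1.208, 0.383, 0.044, 1.598, -0.018, 1.161, -0.05], TCP at [0.17, -0.627, 0.25] pointing down, gripper open.
Joint ranges: [-2.61, 2.61], [-0.41, 2.15], [-1.48, 1.57], [0, 2.5], [-1.57, 4.71], [0.05, 1.97], [-2.85, 2.85]. Speed limits (rad/s): [2.79, 2.79, 3.14, 3.14, 3.14, 3.14, 3.14].

### API

Orientations are given as a unit quaternion [x, y, z, w].
In Python, from bench import move_ptp, movel, move_j, move_gripper, pause, inverse_kinematics, read_camera, camera_params, MotionError, sign_off, look_for, tip_of, read_time_s, read_qpos, read_joint_vel, read_effort, read_eef_pos, read_tcp_rot, read_ft_force, read_ft_torque, read_finger_gap, read_grasp_force gives the robot as it stands. Calls block until the motion is done:
- move_ptp(position, orientation): joint-space move of the TCP to a pose.
- movel(position, orientation=None, speed=0.15): straight line of the TCP; orientation=None keeps the orientation; speed is the mean speed in m/s.
- move_j(angles): joint-space move.
- move_gripper(opening, effort=None): finger opening in m; effort is the grip in N (None keeps the last); returns when the fingers have stopped.
- pause(seconds).
- inverse_kinematics(position, orientation): joint angles nearest the present ones, or None.
- read_camera(name): name is "scene" or "top" or "wrist"; returns the picture (480x640x3 uint8, red, green, blue); there is no depth.
- camera_params(name): a dict with "K" (3x3 intrinsics, pixels), "camera_from_world" (4x4, takes a point from world to camera coordinates). Camera axes: x right, y down, z forward; pixel columns grow to the right and rows downward; lengths in m; the calibration is good to about 2 mm. A picture is of the moment at which its call begins: read the wrist's pose just before it. camera_params takes no time and is no camera call; for the wrist camera it gives the pose at the moment of the call.
A pose or a line that the arm cannot do raises MotionError and nothing moves.
- sign_off(): hands the job in; it is judged then, once.
Trained networks look in the newest picture that a camera, given by its name, has taken for a name from the list of things; names that differ only in an ending like _2 or _b are one class to them, and where a whole thing is asked for, a point or a joint stands for the part that bears it (a point fixed in the world has none). Each returns a list of dicts, best first, with "confidence" (0 to 1); they miss things now and then, are a little off and sometimes report something else, mostly with a low value. They report only what shows in the picture. A call takes as long as a camera call. They do not tell look-alikes from the thing itself.
- look_for(camera, name): "at" ([column, row] in pixels, amid what is visible of it).
- tip_of(camera, name): "at" ([column, row] in pixels: a listed point, or the origin of a listed thing).
Readings, each from a call of its own:
- read_time_s(): time.
- read_qpos(): joint angles.
- read_joint_vel(): joint speeds.
- read_effort(): joint torques, N m.
- read_eef_pos(): TCP position.
- read_tcp_rot(): TCP orientation.
- read_ft_force(): force on the tool from outside, world axes, zero at the start.
- read_ft_torque(): the same for the moment, N m.
- read_finger_gap(): finger opening in m.
- read_grasp_force(): force on a finger pad.
Only numpy, scipy, OpenCV 4.12 (cv2) and the standard library are available. Lean on these libraries where they do the work, as an engineer would, in place of code of your own. Each camera call takes 0.05 s, during which the arm holds its last target. There are 200 camera calls.

## Working session

There is one attempt and no reset: what is moved stays moved. The work goes in short steps, each a Python script; the robot and the scene stay as the last script left them, time stands still between calls to the robot, and variables do not carry over. Pictures are saved under pics/ and viewed, at most 10 in all, crops included, and the job is handed in when it is done.

```bash
mkdir -p pics; ls; python3 - <<'E'
from bench import *
import cv2,numpy as np
for c in ["top","scene"]:
    im=read_camera(c); cv2.imwrite(f"pics/{c}0.png",im[:,:,::-1])
    P=camera_params(c); print(c,np.round(P["K"],1).tolist(),np.round(P["camera_from_world"],3).tolist())
    for n in ["oblong_dish","square_dish","round_dish","oblong_lid","round_lid","reagent_jar","gel_comb","clamp_block","beaker"]:
        print(n,[(np.round(d["at"],1).tolist(),round(d["confidence"],2)) for d in tip_of(c,n)][:3])
print(read_time_s())
E
```

```text
pics
top [[567.2, 0.0, 322.4], [0.0, 567.2, 242.0], [0.0, 0.0, 1.0]] [[-0.008, -1.0, 0.002, 0.02], [-0.999, 0.007, -0.048, 0.478], [0.048, -0.002, -0.999, 1.268], [0.0, 0.0, 0.0, 1.0]]
oblong_dish [([147.0, 265.1], 0.75), ([170.8, 191.4], 0.63), ([389.9, 255.8], 0.56)]
square_dish [([253.9, 262.7], 0.7)]
round_dish [([342.6, 162.2], 0.88)]
oblong_lid [([467.0, 188.6], 0.77)]
round_lid [([260.0, 169.3], 0.71), ([174.8, 194.1], 0.6)]
reagent_jar [([328.8, 213.1], 0.51)]
gel_comb [([146.7, 263.2], 0.7)]
clamp_block [([481.9, 252.1], 0.6)]
beaker [([202.1, 329.9], 0.75)]
scene [[560.9, 0.0, 324.8], [0.0, 560.9, 254.1], [0.0, 0.0, 1.0]] [[0.681, 0.732, 0.006, -0.356], [0.576, -0.531, -0.621, -0.259], [-0.452, 0.426, -0.784, 1.462], [0.0, 0.0, 0.0, 1.0]]
oblong_dish [([253.8, 289.6], 0.75)]
square_dish [([354.9, 216.3], 0.87)]
round_dish [([140.5, 298.8], 0.92)]
oblong_lid [([227.1, 386.3], 0.73), ([337.1, 279.5], 0.34)]
round_lid [([414.0, 263.4], 0.85), ([451.1, 206.5], 0.74)]
reagent_jar [([334.8, 279.5], 0.85)]
gel_comb [([418.1, 166.9], 0.81), ([451.9, 207.7], 0.35)]
clamp_block [([172.0, 348.7], 0.94)]
beaker [([345.2, 158.0], 0.97)]
1.0
```

View pics/top0.png

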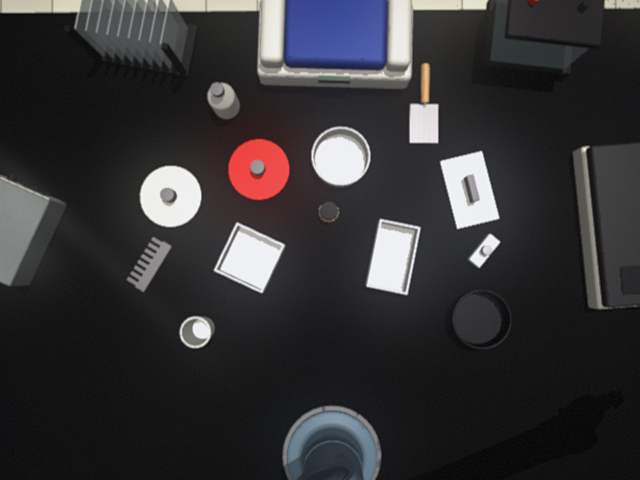

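View pics/scene0.png

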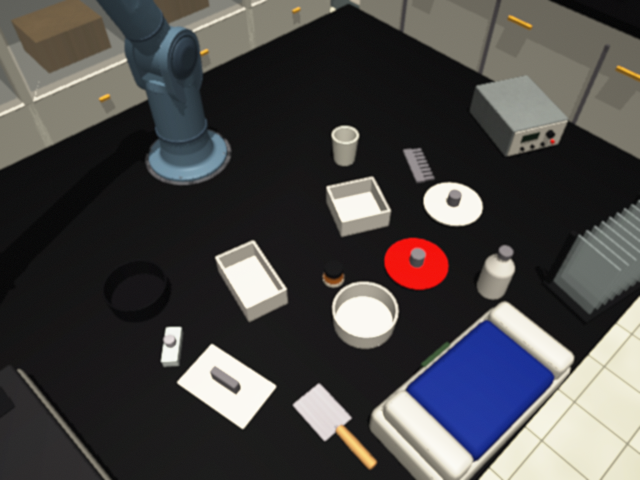

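The lid candidates are a white round lid at (170,195) and a red one at (259,169). The task rules out red, so it's the white one. For the dishes, the white round dish at (340,157) is meant, not the black one at (481,320). The oblong dish is at (393,257) and the oblong lid at (469,190). Next I'll fit model silhouettes in both views, with height as a free parameter, and make the confirming crop.

```bash
cat > fit.py <<'E'
import cv2,numpy as np
from scipy.optimize import minimize
UP=4
def mask(im,seed,thr=75):
    g=cv2.resize(im.max(2),None,fx=UP,fy=UP,interpolation=cv2.INTER_LINEAR)
    m=(g>thr).astype(np.uint8)
    cs,_=cv2.findContours(m,cv2.RETR_EXTERNAL,cv2.CHAIN_APPROX_NONE)
    p=tuple(float(UP*s) for s in seed)
    c=max(cs,key=lambda c:(cv2.pointPolygonTest(c,p,False)>=0)*cv2.contourArea(c))
    out=np.zeros_like(m); cv2.drawContours(out,[c],-1,1,-1); return out
def proj(P,X):
    c=X@P["camera_from_world"][:3,:3].T+P["camera_from_world"][:3,3]
    u=c@np.array(P["K"]).T; return u[:,:2]/u[:,2:]
t=np.linspace(0,2*np.pi,72,endpoint=False); C=np.c_[np.cos(t),np.sin(t)]
def ring(r): return r*C
def rect(a,b): return np.array([[a,b],[-a,b],[-a,-b],[a,-b]])/2
# (outline at top, outline at bottom, bottom z rel to top z or absolute None->0)
MOD={"oblong_dish":(rect(.150,.090),rect(.150,.090),None),"round_dish":(ring(.065),ring(.062),None),
"square_dish":(rect(.116,.116),rect(.116,.116),None),
"oblong_lid":(rect(.158,.098),rect(.158,.098),-.005),"round_lid":(ring(.069),ring(.069),-.005)}
def hull(P,name,q):
    a,b,dz=MOD[name]; x,y,w,h=q; R=np.array([[np.cos(w),np.sin(w)],[-np.sin(w),np.cos(w)]])
    zb=0 if dz is None else h+dz
    X=np.vstack([np.c_[a@R+[x,y],np.full(len(a),h)],np.c_[b@R+[x,y],np.full(len(b),zb)]])
    return cv2.convexHull(((proj(P,X)+.5)*UP-.5).astype(np.float32))
def fit(name,views,q0,free=(1,1,1,1)):
    free=np.array(free,bool); q0=np.array(q0,float)
    sc=np.array([.01,.01,.15,.01])[free]
    def full(v): q=q0.copy(); q[free]+=v*sc; return q
    def cost(v):
        s=0
        for P,m in views:
            k=np.zeros_like(m); cv2.fillPoly(k,[np.round(hull(P,name,full(v))*16).astype(np.int32)],1,shift=4)
            s+=1-(k&m).sum()/(k|m).sum()
        return s/len(views)
    n=free.sum(); S=np.vstack([np.zeros(n),np.eye(n)])
    r=minimize(cost,np.zeros(n),method="Nelder-Mead",options=dict(initial_simplex=S,xatol=.01,fatol=1e-4,maxiter=300))
    return full(r.x),r.fun
def ray(P,uv,z):
    T=np.array(P["camera_from_world"]); d=T[:3,:3].T@np.linalg.solve(np.array(P["K"]),[*uv,1]); o=-T[:3,:3].T@T[:3,3]
    return (o+d*(z-o[2])/d[2])[:2]
E
python3 - <<'E'
from bench import *
from fit import *
np.set_printoptions(suppress=True,precision=4)
im={c:cv2.imread(f"pics/{c}0.png") for c in("top","scene")}; P={c:camera_params(c) for c in im}
S={"oblong_dish":((393,257),(253,290),1.45),"round_dish":((340,157),(365,315),0),"oblong_lid":((469,205),(215,370),.2),"round_lid":((170,210),(470,205),0)}
for n,(a,b,w) in S.items():
    h=.05 if "dish" in n else .015
    m={"top":mask(im["top"],a),"scene":mask(im["scene"],b)}
    q0=[*ray(P["top"],a,h),w,h]; f=(1,1,"oblong" in n,1)
    for ww in ([0.1,-.2] if "oblong" in n else [0]):
        q,c=fit(n,[(P[k],m[k]) for k in m],[q0[0],q0[1],ww,h],f); print(n,q,round(c,4))
    for k in m: print("   ",k,*fit(n,[(P[k],m[k])],q,(1,1,"oblong" in n,0)))
    for k in m: cv2.polylines(im[k],[np.round(hull(P[k],n,q)/UP).astype(int)],True,(0,255,0),1)
print(read_eef_pos(),read_tcp_rot(),read_qpos(),read_finger_gap())
t=cv2.resize(im["top"][130:300,130:510],None,fx=2,fy=2); s=cv2.resize(im["scene"][180:430,170:490],(384,300)); 
o=np.zeros((600,760,3),np.uint8); o[:340]=t[:340,:760]
s=im["scene"][175:435,150:510]; o[340:600,:360]=s; o[340:540,400:]=cv2.resize(im["top"][145:245,130:310],(360,200)); cv2.imwrite("pics/fit0.png",o)
E
```

```text
oblong_dish [ 0.4432 -0.1383 -0.2113  0.0609] 0.0246
oblong_dish [ 0.4439 -0.1385 -0.2059  0.0596] 0.0239
    top [ 0.4437 -0.1386 -0.2107  0.0596] 0.02727869635289204
    scene [ 0.4439 -0.1385 -0.2059  0.0596] 0.018202266632061592
round_dish [ 0.6675 -0.0249  0.      0.0554] 0.027
    top [ 0.6681 -0.0249  0.      0.0554] 0.02496247051254552
    scene [ 0.6661 -0.0246  0.      0.0554] 0.01957616164364928
oblong_lid [ 0.5948 -0.3166  0.2296  0.0205] 0.0468
oblong_lid [ 0.5941 -0.317   0.2275  0.0199] 0.0475
    top [ 0.5962 -0.316   0.2373  0.0199] 0.048429944766164024
    scene [ 0.5944 -0.3184  0.2291  0.0199] 0.04335949416234508
round_lid [0.5858 0.3574 0.     0.0206] 0.0451
    top [0.5858 0.3574 0.     0.0206] 0.039709093823252495
    scene [0.587  0.3562 0.     0.0206] 0.04951655435101088
[ 0.1701 -0.6273  0.2503] [ 0.9912  0.132  -0.      0.    ] [ 1.2082  0.3829  0.0439  1.5979 -0.0179  1.1612 -0.0499] 0.08557089050018367
```

View pics/fit0.png

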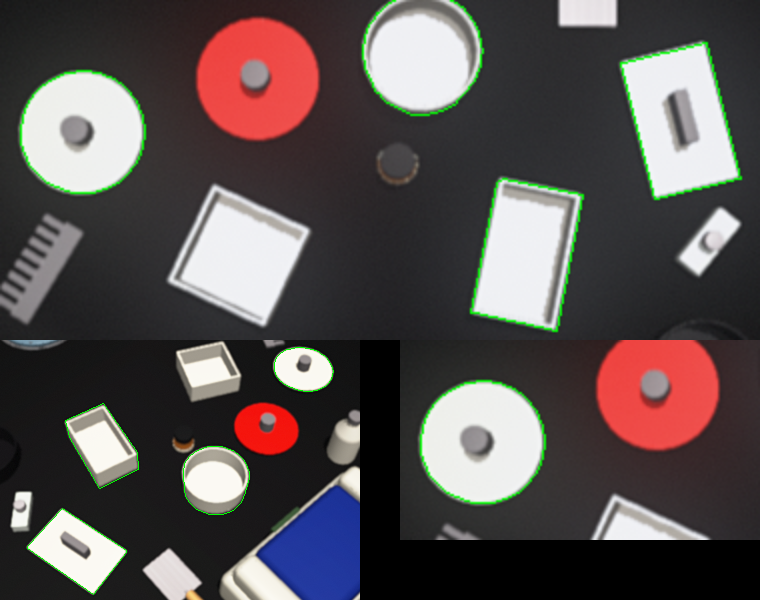

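The outlines fit well and the crop confirms the white round lid on the left, with the red one next to it excluded. I'll refine from the wrist camera above the oblong lid and dish.

```bash
cat > util.py <<'E'
from bench import *
from fit import *
np.set_printoptions(suppress=True,precision=4)
def quat(a): return [float(np.cos(a/2)),float(np.sin(a/2)),0,0]
def snap(fn):
    P=camera_params("wrist"); im=read_camera("wrist")[:,:,::-1].copy(); cv2.imwrite(fn,im); return P,im
E
python3 - <<'E'
from util import *
np.set_printoptions(suppress=True,precision=4)
out=[]
for n,q,h in (("oblong_lid",[.595,-.317,.23],.015),("oblong_dish",[.4437,-.1386,-.21],.05)):
    move_ptp([q[0]-.0,q[1],.36],quat(q[2])); P,im=snap(f"pics/w_{n}.png")
    print(n,read_time_s(),proj(P,np.array([[q[0],q[1],h]])), np.round(P["camera_from_world"],3).tolist())
    out.append(cv2.resize(im,(400,300)))
cv2.imwrite("pics/w1.png",np.hstack(out)); print(np.round(P["K"],1).tolist())
E
```

```text
oblong_lid 2.9917 [[321.4871 195.9051]] [[0.225, -0.974, 0.001, -0.445], [-0.941, -0.217, 0.259, 0.429], [-0.252, -0.059, -0.966, 0.615], [0.0, 0.0, 0.0, 1.0]]
oblong_dish 3.975 [[322.7591 203.3808]] [[-0.21, -0.978, 0.0, -0.043], [-0.945, 0.203, 0.256, 0.388], [-0.251, 0.054, -0.967, 0.604], [0.0, 0.0, 0.0, 1.0]]
[[402.9, 0.0, 323.2], [0.0, 402.9, 246.2], [0.0, 0.0, 1.0]]
```

View pics/w1.png

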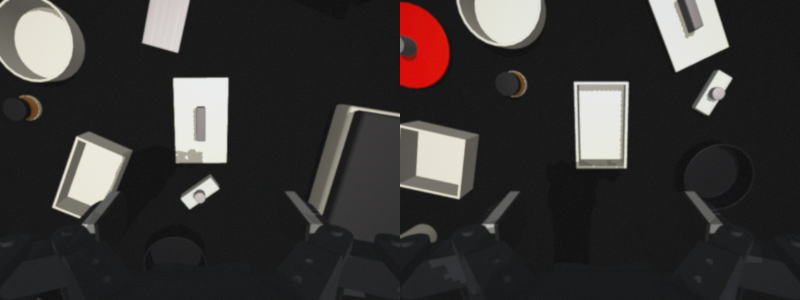

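The wrist views show the oblong lid (whole image about (400,240)) and the oblong dish ((400,250)) centred and unobstructed. I'll fit them there together with the other views.

```bash
python3 - <<'E'
from util import *
# views of the round dish and round lid too
V={}
V["oblong_dish"]=(camera_params("wrist"),cv2.imread("pics/w_oblong_dish.png"))
for n,q in (("oblong_lid",[.595,-.317,.23]),("round_dish",[.6672,-.025,0]),("round_lid",[.5862,.357,0.4])):
    move_ptp([q[0],q[1],.36],quat(q[2])); V[n]=snap(f"pics/w_{n}.png")
print(read_time_s())
G={c:(camera_params(c),cv2.imread(f"pics/{c}0.png")) for c in("top","scene")}
S={"oblong_dish":((393,257),(253,290)),"round_dish":((340,157),(365,315)),"oblong_lid":((469,205),(215,370)),"round_lid":((170,210),(470,205))}
I={"oblong_lid":[.595,-.317,.23,.015],"oblong_dish":[.4437,-.1386,-.21,.05],"round_dish":[.6672,-.025,0,.05],"round_lid":[.5862,.357,0,.015]}
for n in S:
  ob="oblong" in n
  for thr in (60,110):
    P,im=V[n]; sd=proj(P,np.array([[I[n][0],I[n][1],0.0]]))[0]
    vs={"wrist":(P,mask(im,sd,thr)),"top":(G["top"][0],mask(G["top"][1],S[n][0],thr)),"scene":(G["scene"][0],mask(G["scene"][1],S[n][1],thr))}
    print(n,thr,"all",*fit(n,list(vs.values()),I[n],(1,1,ob,1)))
    for k in vs: print("   ",k,*fit(n,[vs[k]],I[n],(1,1,ob,0)))
E
```

```text
7.6583
oblong_dish 60 all [ 0.4457 -0.1385 -0.208   0.0618] 0.031034336319607725
    wrist [ 0.4461 -0.1372 -0.2012  0.05  ] 0.053470741893763996
    top [ 0.4442 -0.1411 -0.2152  0.05  ] 0.07166996853513574
    scene [ 0.4422 -0.1366 -0.184   0.05  ] 0.06136445674407409
oblong_dish 110 all [ 0.445  -0.1381 -0.2089  0.0573] 0.034154532355548516
    wrist [ 0.4455 -0.1383 -0.2098  0.05  ] 0.021749709087062308
    top [ 0.4436 -0.1397 -0.2046  0.05  ] 0.023574990726620726
    scene [ 0.4413 -0.1356 -0.2107  0.05  ] 0.016092247623565425
round_dish 60 all [ 0.6683 -0.0247  0.      0.0573] 0.03241727074466283
    wrist [ 0.6693 -0.0244  0.      0.05  ] 0.035240885382050946
    top [ 0.6694 -0.0248  0.      0.05  ] 0.0572418863564752
    scene [ 0.6654 -0.0244  0.      0.05  ] 0.045793019603870166
round_dish 110 all [ 0.668  -0.0246  0.      0.0526] 0.030856386086781613
    wrist [ 0.6686 -0.0244  0.      0.05  ] 0.009341347494845276
    top [ 0.6685 -0.0248  0.      0.05  ] 0.01853404527602487
    scene [ 0.6648 -0.0232  0.      0.05  ] 0.022956179360531515
oblong_lid 60 all [ 0.5968 -0.3
[... 289 characters left out ...]
05816703869015
    wrist [ 0.5959 -0.3163  0.2295  0.015 ] 0.016869943695560385
    top [ 0.595  -0.317   0.2277  0.015 ] 0.023843887779513184
    scene [ 0.5925 -0.3167  0.2338  0.015 ] 0.029778226092886495
round_lid 60 all [0.5865 0.3596 0.     0.0197] 0.050526994651630054
    wrist [0.5876 0.361  0.     0.015 ] 0.03936631685243197
    top [0.5834 0.3598 0.     0.015 ] 0.06517291576503914
    scene [0.5846 0.3596 0.     0.015 ] 0.07309334256374755
round_lid 110 all [0.5855 0.3595 0.     0.0179] 0.025252904910796164
    wrist [0.5868 0.3603 0.     0.015 ] 0.01323688888392005
    top [0.5851 0.3601 0.     0.015 ] 0.018095808630626542
    scene [0.5835 0.361  0.     0.015 ] 0.0303799764215108
```

All views agree within about 2 mm, and the heights come out near nominal. The arm is over the round lid, so I'll start there.

```bash
cat >> util.py <<'E'
def grab(x,y,a,opening):
    move_gripper(opening,40)
    move_ptp([x,y,.13],quat(a)); movel([x,y,.07],speed=.15); 
    f0=np.array(read_ft_force()); movel([x,y,.040],speed=.06)
    print("down",np.array(read_eef_pos()),np.array(read_ft_force())-f0)
    move_gripper(0.0,40); print("gap",read_finger_gap(),"F",read_grasp_force(),"t",read_time_s())
    movel([x,y,.06],speed=.05); print("lift F",read_grasp_force(),np.array(read_ft_force())-f0)
def lower(x,y,a):
    movel([x,y,.10],speed=.08); f0=np.array(read_ft_force())
    for z in np.arange(.095,.0775,-.0015):
        movel([x,y,float(z)],speed=.03); f=np.array(read_ft_force())-f0
        if np.linalg.norm(f)>4: break
    print("stop z",np.array(read_eef_pos()),f,"t",read_time_s())
E
python3 - <<'E'
from util import *
x,y,a=.586,.360,.2
grab(x,y,a,.06)
movel([x,y,.16],speed=.12); print(read_finger_gap(),read_grasp_force())
if read_finger_gap()>.025:
    movel([.6685,-.0246,.16],speed=.2); print(read_finger_gap(),read_grasp_force(),read_eef_pos(),read_time_s())
    movel([.6685,-.0246,.125],speed=.1)
    P,im=snap("pics/r1.png"); cv2.imwrite("pics/s1.png",read_camera("scene")[:,:,::-1])
    o=np.hstack([cv2.resize(im,(400,300)),cv2.resize(cv2.imread("pics/s1.png")[220:400,240:480],(400,300))]); cv2.imwrite("pics/v1.png",o)
E
```

```text
down [0.5858 0.3599 0.0396] [ 0.0841 -0.9169 -0.6766]
gap 0.030485369733237677 F 40.135318636894226 t 10.5167
lift F 39.85820174217224 [-0.6648 -1.2678 -2.1714]
0.030969933520696998 39.84889090061188
0.031055629144267013 39.84882652759552 [ 0.6683 -0.0226  0.16  ] 14.1667
```

View pics/v1.png

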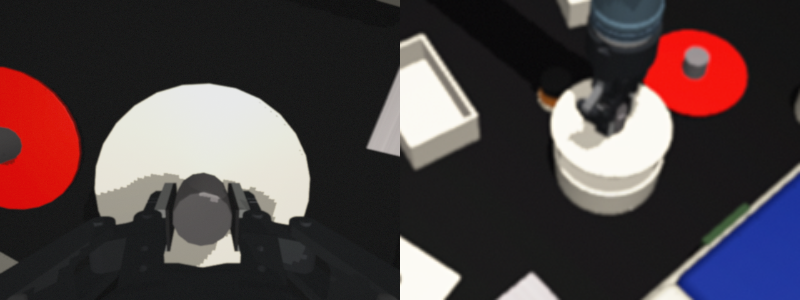

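The lid is held firmly: the knob is centred between the pads at about (200,210), and the lid sits over the round dish at about (610,140). I'll lower it now.

```bash
python3 - <<'E'
from util import *
lower(.6685,-.0246,.2)
pause(.2); print(read_eef_pos(),read_ft_force())
cv2.imwrite("pics/s2.png",read_camera("scene")[:,:,::-1]); P,im=snap("pics/r2.png")
cv2.imwrite("pics/v2.png",np.hstack([cv2.resize(im,(400,300)),cv2.resize(cv2.imread("pics/s2.png")[220:400,240:480],(400,300))]))
E
```

```text
stop z [ 0.6688 -0.0246  0.0809] [-3.2758 -1.3983  5.5053] t 18.0417
[ 0.6688 -0.0246  0.0809] [-2.7703 -0.146   5.5467]
```

View pics/v2.png

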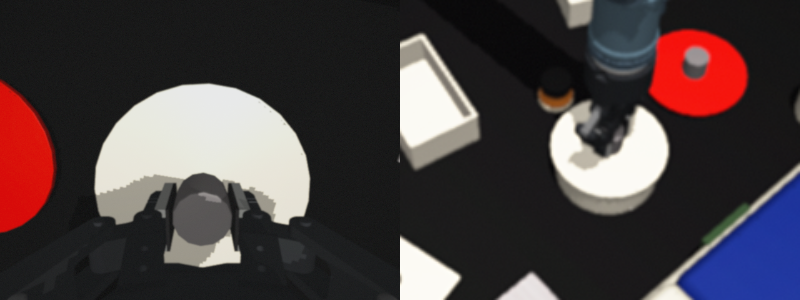

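The lid is seated on the rim: it stopped at 80.9 mm with about 5 N. I'll release it and fetch the oblong lid.

```bash
python3 - <<'E'
from util import *
move_gripper(.06); movel([.6685,-.0246,.16],speed=.15)
x,y,a=.5955,-.3166,.229
grab(x,y,a,.045)
movel([x,y,.16],speed=.12); print(read_finger_gap(),read_grasp_force())
if read_finger_gap()>.012:
    movel([.445,-.1387,.16],quat(-.208),speed=.15); movel([.445,-.1387,.125],speed=.1)
    print(read_finger_gap(),read_grasp_force(),read_eef_pos(),read_time_s())
    P,im=snap("pics/r3.png"); s=read_camera("scene")[:,:,::-1]; cv2.imwrite("pics/s3.png",s)
    cv2.imwrite("pics/v3.png",np.hstack([cv2.resize(im,(400,300)),cv2.resize(s[200:380,160:400],(400,300))]))
E
```

```text
down [ 0.5953 -0.3166  0.0396] [1.2093 0.9191 0.0612]
gap 0.015463919858682873 F 40.20892560482025 t 22.4417
lift F 39.842026233673096 [ 0.0096  0.2425 -2.4279]
0.015211675784344209 39.83059823513031
0.015221307074099251 39.76550102233887 [ 0.4449 -0.1388  0.1247] 26.175
```

View pics/v3.png

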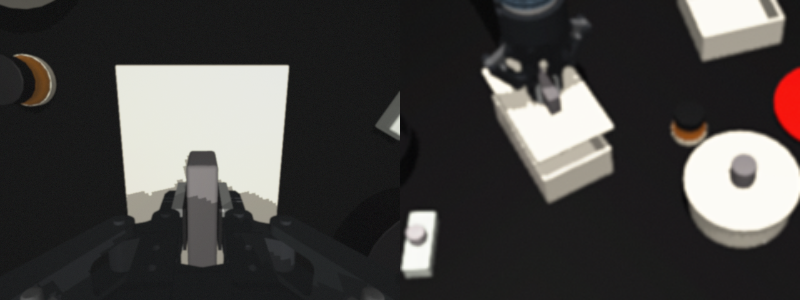

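The oblong lid is held square and level in the fingers above its dish, at (545,115) in the picture. The round lid sits flush at (740,180). Lowering, with the release held back until the seat is confirmed.

```bash
python3 - <<'E'
from util import *
lower(.445,-.1387,-.208); pause(.2); z=read_eef_pos()[2]; print(z,read_ft_force())
if z<.0825:
    move_gripper(.045); movel([.445,-.1387,.2],speed=.15); move_ptp([.45,-.3,.36],quat(0))
    print("released",read_time_s())
else: print("NOT SEATED")
s=read_camera("scene")[:,:,::-1]; t=read_camera("top")[:,:,::-1]; cv2.imwrite("pics/s4.png",s); cv2.imwrite("pics/t4.png",t)
cv2.imwrite("pics/v4.png",np.hstack([s[180:400,130:430],t[110:330,130:500]]).repeat(1,0))
for n,sd,dn,q0 in (("round_lid",(345,170),"round_dish",[.6685,-.0246,0,.055]),("oblong_lid",(398,240),"oblong_dish",[.445,-.1387,-.208,.055])):
    P=camera_params("top"); print(n,*fit(n,[(P,mask(t,sd,110))],q0,(1,1,"oblong" in n,0)))
E
```

```text
stop z [ 0.4454 -0.1388  0.0805] [-0.5713  0.4055  5.8889] t 29.55
0.0804961767489136 [-1.7802  0.0284  4.0939]
released 32.0
round_lid [ 0.6677 -0.0258  0.      0.055 ] 0.03523308037788442
oblong_lid [ 0.445  -0.1388 -0.2177  0.055 ] 0.04208036971513163
```

View pics/v4.png

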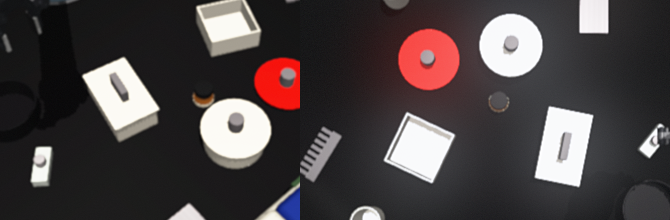

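Both lids sit flush on their dishes (scene (120,90) and (235,130)), nothing else has moved and the arm is clear.

```bash
python3 -c "
from bench import *
pause(.5); print(sign_off(), read_time_s())"
```

```text
the job is handed in; nothing more can be done
the job is handed in; nothing more can be done
```

Both lids were lowered onto their matching dishes, look flush on the rims and are released; I handed the job in at about 33 s of the 64 s allowed, but sign-off did not return the verdict.

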